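# Release a push-latched filter cartridge and stand it in the ring stand

## Task

The filter cartridge in the four-pillar receiver is due for inspection: push its head straight in until the latch lets go and it springs up, pull it out of the receiver, and stand it upright, round end down, in the ring stand. Lower it in rather than dropping it, and leave everything else on the bench where it is.

Things in the scene. Friction and masses are not known exactly. Their poses are not given: they have to be found in the camera images.
- filter_center (a point): Loose filter cartridge, 124 mm long, about 0.2 kg, round about its z axis. The point is its centre, 62 mm above the lowest point of its round bottom and 62 mm below the flat top of its head; z points to the head. At the start it stands latched in the receiver, head 12 mm proud of the top plate.
- filter: The same cartridge; origin at the lowest point of its round bottom, z to the head. From there up: hemispherical foot of 18 mm radius; white ribbed body 36 mm across, to 72 mm; steel flange 50 mm across, 72 to 78 mm; ribbed grey head 30 mm across, 78 to 124 mm, by which it is gripped.
- receiver_mouth (a point): Filter receiver, fixed to the bench: base 84 x 100 mm, dark guide sleeve, four steel pillars, aluminium top plate 70 x 92 x 8 mm with a round hole 55 mm across through which the head stands up. The point is the centre of the hole on the plate's upper face, 134 mm above the bench; z up. Pull the sprung-out cartridge straight up: its bottom is clear of the plate after 82 mm.
- pawl_a (a joint): Steel latch pawl under the top plate on the receiver's +y side, hooked over the cartridge's flange at 0 (rad). When the cartridge is pushed in it is swung outward, to 0.12 or more, and stays there: the latch has let go.
- pawl_b (a joint): The like pawl on the receiver's -y side. Both must swing out for the cartridge to come free.
- ejector (a joint): Spring plunger under the cartridge, vertical slide, m: 0 = latched; negative while the head is pushed in; +0.030 = sprung out, head 42 mm proud of the plate. Push in by 7 to 9 mm (8 to 12 N; it stops at 11 mm, still 1 mm proud) to trip the latch, then take the push away: the plunger lifts the cartridge in about half a second.
- stand_seat (a point): Ring stand, fixed to the bench: base disc 76 mm across with a dished seat, three posts, and a horizontal ring 66 mm across, its opening 41 mm across, its upper face 50 mm above the bench (screw heads 2 mm more). The point lies on the ring's axis where the round bottom of a seated cartridge rests, 9 mm above the bench; z up.
- screwdriver: Screwdriver lying on the bench between receiver and stand, 184 mm long, 17 mm thick; origin at the centre of its underside. Bystander.
- wrench: Open-ended spanner lying flat near the front edge, 150 x 30 x 5 mm; origin at the centre of its underside. Bystander.
- vial: Small white dropper bottle standing at the back, 31 mm across, 94 mm high; origin at the centre of its underside. Bystander.
- seal_block: Grey metal block, 40 x 85 x 36 mm, at the back; origin at the centre of its underside. Bystander.
- tape_roll: Roll of tape lying flat at the back, 73 mm across, 25 mm high; origin at the centre of its underside. Bystander.
Mind the look-alikes: they are no part of the job. What is shaped like the filter but blue is not meant.

How it is judged:
By the outcome, as a careful person would: the job done as asked, in the order asked, and still so for the second after the job is handed in, with the robot touching nothing.
It also fails if it takes over 58 s, if anything falls off the work surface, if the arm or the gripper's body presses on something with over 40 N, if the wrist force passes 120 N, or if a joint passes its speed limit or range.

## Robot

A 6-joint arm with a two-finger parallel gripper is mounted at the origin on a cart in front of the work surface, level with it; the furniture and walls round the work are solid. World frame = base frame: x ahead of the robot, y to its left, z up, the work surface at z = 0. Lengths are in mm, angles in rad, forces in N, time in s.
With the tool pointing down it reaches from about 375 to 975 mm from the base axis. Payload 3.8 kg.
Tool frame: the origin (TCP) lies at the very end of the fingers, on their centre line; the grasp point (between the pads) lies bot.grip_point_offset behind it (bot.grip_point_offset is the distance from the TCP to the grasp point, in mm); y points along the fingers, z is the direction in which the jaws open and shut, and the axes are right-handed (so a half turn about y gives the same grasp; the last joint's range is limited). The gripper opens to 88 mm and grips with 3 to 60 N. Pads are 18 mm wide; open, the fingers measure 123 mm over their backs; the gripper's body (75 mm by 187 mm) begins 45 mm behind the grasp point.
Start: joints at [1.207, 0.264, 1.604, -0, 1.274, -0.037], TCP at [216.682, 639.271, 238.706] pointing down, gripper open.
Joint ranges: [-2.63, 2.63], [-0.94, 2.18], [0.31, 2.57], [-1.31, 4.45], [0, 2.66], [-2.55, 2.55]. Speed limits (rad/s): [2.57, 2.57, 3.14, 3.14, 3.14, 3.14].

## Interface

Orientations are given as a rotation vector (axis times angle).
In Python, from plant import readout, imaging, bot gives the robot as it stands.
- The arm moves only by the tool servo_tool, never from a script. Its argument "plan" is a list of rows, each a list of 6 numbers: the shift along the tool's x, y, z in m, then the turn, a rotation vector about the tool's x, y, z in degrees. In form: [[tx, ty, tz, rx, ry, rz], ...]. A call has 1 to 5 rows; each row is the pose to reach, as a shift and turn from the pose commanded when the call began, along the tool's axes at that moment; what a row does not reach only later rows make up. A row lasts 1/12 s, in which the tool goes at most 41.7 mm and 7.16 degrees, less where a joint would pass 70% of its speed; a pose out of reach is approached as far as the arm can. A call with a gripper value outside its range is refused whole. "fingers" is the opening, from 0 (shut) to 1 (fully open), set as the call begins (left out, the last holds). The fingers move at their own pace and stop on an object; the grip force is fixed at half the most. Time passes only in rows, so rows that repeat a pose let the fingers close. It gives the time, the measured TCP pose, the force and the opening at its end, in the units of the state.
- readout.get_obs(): the state, without advancing time (a new reading comes with each control period).
- imaging.camera(name): name is "side" or "top" or "wrist"; returns the picture (420x560x3 uint8, red, green, blue); there is no depth.
- imaging.camera_model(name): a dict with "camera_matrix" (3x3 intrinsics, pixels), "pose" (4x4, takes a point from camera to world coordinates). Camera axes: x right, y down, z forward; pixel columns grow to the right and rows downward; lengths in mm; the calibration is good to about 2 mm. The wrist camera is an equidistant fisheye: a pixel r from the principal point sees the ray r / f radians off the axis. A picture is of the moment at which its call begins: read the wrist's pose just before it. camera_model takes no time and is no camera call; for the wrist camera it gives the pose at the moment of the call.
- bot.job_done(): hands the job in, once; it reports no verdict.
The state is a dict: "time": time; "qpos": joint angles; "qd": joint speeds; "joint_efforts": joint torques, N m; "ee_pos": TCP position; "ee_rot": TCP orientation; "ft_force": force on the tool from outside, world axes, zero at the start; "torque": the same for the moment, N m; "finger_gap": finger opening in mm.
Only numpy, scipy, OpenCV 4.12 (cv2) and the standard library are available. Lean on these libraries where they do the work, as an engineer would, in place of code of your own. Each camera call takes 0.05 s, during which the arm holds its last target. There are 200 camera calls.

## Working session

There is one attempt and no reset: what is moved stays moved. The work goes in short steps, Python scripts to look and compute and a tool call to move; the robot and the scene stay as the last step left them, time stands still between calls to the robot, and variables do not carry over. Pictures are saved under pics/ and viewed, about 8 in all and at most 12, crops included, and the job is handed in when it is done.

Besides the shell and the picture viewer there is one more tool, called after "Emit:" as name([rows], argument=value, ...), one row to a line, values as JSON. servo_tool: Moves the arm, as the interface text tells. Its arguments: {"type":"object","properties":{"plan":{"type":"array","items":{"type":"array","items":{"type":"number"}}},"fingers":{"type":"number"}},"required":["plan"]}

```bash
mkdir -p pics
cat > h.py <<'E'
import numpy as np, cv2
from plant import readout, imaging, bot
def snap(n,f):
    im=imaging.camera(n); cv2.imwrite(f'pics/{f}.png',cv2.cvtColor(im,cv2.COLOR_RGB2BGR)); return im
def ray(m,u,v,fish=False):
    K=np.array(m['camera_matrix']);P=np.array(m['pose'])
    a=np.array([(u-K[0,2])/K[0,0],(v-K[1,2])/K[1,1]])
    if fish:
        r=np.hypot(*a); d=np.array([*(a/r*np.sin(r) if r>1e-9 else a),np.cos(r)])
    else: d=np.array([*a,1.])
    d=P[:3,:3]@d; return P[:3,3],d/np.linalg.norm(d)
def onz(m,u,v,z,fish=False):
    o,d=ray(m,u,v,fish); return o+d*(z-o[2])/d[2]
def proj(m,p):
    K=np.array(m['camera_matrix']);P=np.array(m['pose'])
    c=P[:3,:3].T@(np.array(p)-P[:3,3]); return (K@c)[:2]/c[2]
E
python3 - <<'E'
from h import *
a=snap('top','top1');b=snap('side','side1')
import json
for n in('top','side'):
    m=imaging.camera_model(n);np.save(n+'.npy',m,allow_pickle=True);print(n,np.round(m['camera_matrix'],1).tolist(),np.round(m['pose'],3).tolist())
o=readout.get_obs();print({k:np.round(v,3).tolist() for k,v in o.items()},bot.grip_point_offset)
from scipy.spatial.transform import Rotation as R
print(R.from_rotvec(o['ee_rot']).as_matrix().round(3).tolist())
E
```

```text
top [[437.4, 0.0, 279.3], [0.0, 437.4, 206.4], [0.0, 0.0, 1.0]] [[-0.019, -0.982, 0.19, 429.175], [-0.999, 0.024, 0.022, 73.759], [-0.026, -0.19, -0.981, 956.555], [0.0, 0.0, 0.0, 1.0]]
side [[453.7, 0.0, 279.9], [0.0, 453.7, 213.6], [0.0, 0.0, 1.0]] [[-0.178, 0.446, -0.877, 1339.072], [0.984, 0.088, -0.155, 212.053], [0.008, -0.89, -0.455, 515.075], [0.0, 0.0, 0.0, 1.0]]
{'time': 0.1, 'qpos': [1.207, 0.265, 1.605, 0.0, 1.274, -0.037], 'qd': [0.001, -0.002, -0.003, -0.001, -0.001, -0.001], 'joint_efforts': [0.001, -50.362, -35.807, 0.073, 0.023, -0.0], 'ee_pos': [216.456, 638.67, 237.516], 'ee_rot': [-1.558, 0.257, -0.256], 'ft_force': [0.915, -0.23, -0.648], 'torque': [0.019, -0.016, 0.012], 'finger_gap': 88.483} 18.700000000000003
[[0.947, -0.001, 0.321], [-0.321, -0.002, 0.947], [-0.0, -1.0, -0.002]]
```

View pics/top1.png

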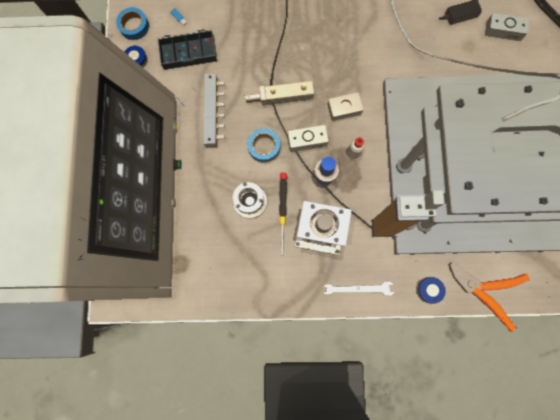

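View pics/side1.png

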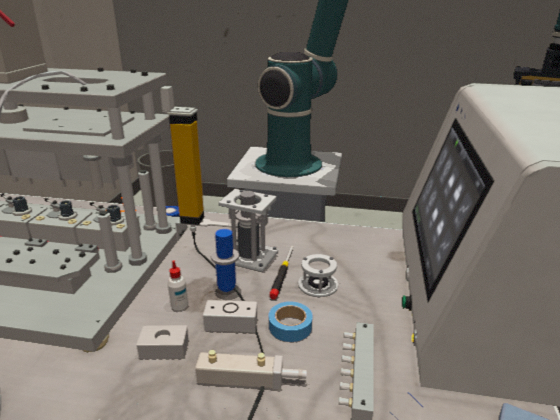

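The top view shows the receiver at about (325,225), the stand at (250,199), the screwdriver between them, and the blue look-alike at (327,168). The yellow post stands to the right of the receiver, at about (395,220).

Run:
```python
from h import *
t=cv2.imread('pics/top1.png');s=cv2.imread('pics/side1.png')
a=cv2.resize(t[140:270,225:425],None,fx=4,fy=4,interpolation=cv2.INTER_CUBIC)
cv2.imwrite('pics/topc.png',a)
b=cv2.resize(s[180:310,200:360],None,fx=4.6,fy=4.6,interpolation=cv2.INTER_CUBIC)
cv2.imwrite('pics/sidec.png',b)
```

```text
(no output)
```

View pics/topc.png

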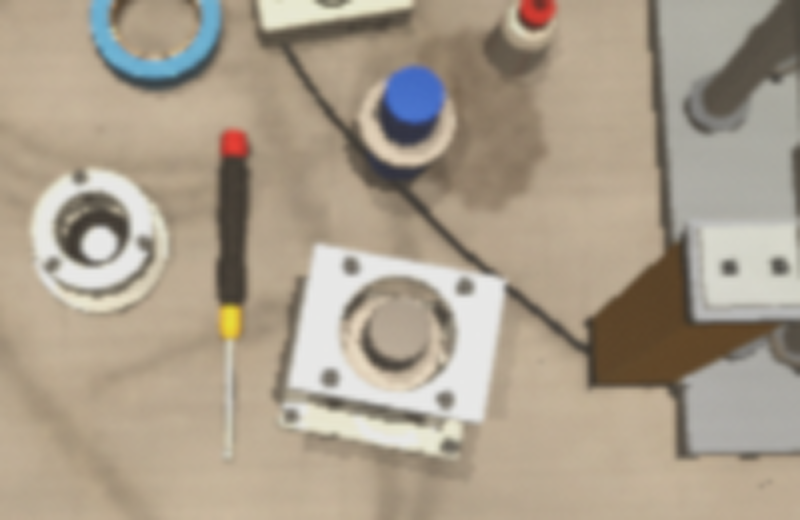

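View pics/sidec.png

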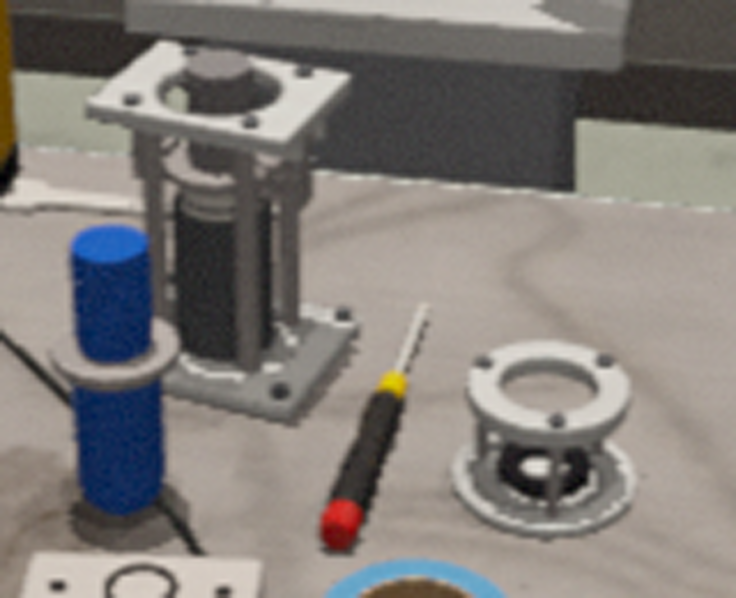

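```bash
cat >> h.py <<'E'
def tri(r1,r2):
    A=sum(np.eye(3)-np.outer(d,d) for o,d in(r1,r2));b=sum((np.eye(3)-np.outer(d,d))@o for o,d in(r1,r2))
    return np.linalg.solve(A,b)
E
python3 - <<'E'
from h import *
T=np.load('top.npy',allow_pickle=True).item();S=np.load('side.npy',allow_pickle=True).item()
t=lambda c:((c[0]+.5)/4-.5+225,(c[1]+.5)/4-.5+140)
s=lambda c:((c[0]+.5)/4.6-.5+200,(c[1]+.5)/4.6-.5+180)
def both(n,a,b,z):
    print(n,'top',onz(T,*t(a),z).round(1),'side',onz(S,*s(b),z).round(1) if b else '','tri',tri(ray(T,*t(a)),ray(S,*s(b))).round(1) if b else '')
both('hole',(398,333),(220,92),134)
both('plate scr',(397.75,332.5),(219.5,85.5),135)
both('head',(402,330),(219,63),146)
both('ring',(91.7,228.3),(549,381),51.5)
both('ringscrewA',(80,177),(557,421),51.5)
both('ringscrewB',(51,265),(606,360),51.5)
both('ringscrewC',(144,243),(484,362),51.5)
both('bluehead',(414,94),(111,243),124)
for c in [(315,243),(507,280),(484,423),(288,388)]: both('corner',c,None,134)
for c in [(690,225),(690,320),(590,350),(590,385)]: both('yellow',c,None,215 if c[0]>600 else 0)
o,d=ray(T,*t((690,320)))
# yellow post top in side image
for u,v in[(170,110),(198,110),(180,222),(203,222)]: print('ys',onz(S,u,v,0).round(0))
print('ytop',tri(ray(T,*t((690,320))),ray(S,198,107)).round(0),tri(ray(T,*t((690,225))),ray(S,198,112)).round(0))
print('machine', onz(T,178,160,0).round(0),onz(T,172,290,0).round(0), onz(T,110,40,250).round(0))
E
```

```text
hole top [554.8   7.5 134. ] side [557.6   8.6 134. ] tri [554.9   7.7 132.7]
plate scr top [554.9   7.7 135. ] side [553.3   7.4 135. ] tri [554.8   7.7 135.7]
head top [554.3   6.5 146. ] side [554.2   7.7 146. ] tri [554.2   7.1 146. ]
ring top [627.3 160.6  51.5] side [627.6 160.5  51.5] tri [627.4 160.6  51.3]
ringscrewA top [655.5 166.7  51.5] side [655.5 166.5  51.5] tri [655.5 166.6  51.5]
ringscrewB top [608.  182.3  51.5] side [607.5 181.9  51.5] tri [608.  182.1  51.8]
ringscrewC top [618.7 133.   51.5] side [618.6 132.9  51.5] tri [618.7 132.9  51.5]
bluehead top [675.1  -5.8 124. ] side [675.6  -4.9 124. ] tri [675.1  -5.5 123.7]
corner top [599.3  45.5 134. ] side  tri 
corner top [579.1 -45.3 134. ] side  tri 
corner top [511.2 -31.1 134. ] side  tri 
corner top [529.8  60.3 134. ] side  tri 
yellow top [ 586.5 -113.3  215. ] side  tri 
yellow top [ 545.1 -110.4  215. ] side  tri 
yellow top [ 563.4 -108.1    0. ] side  tri 
yellow top [ 544.1 -106.9    0. ] side  tri 
ys [-561. -629.    0.]
ys [-587. -507.    0.]
ys [ 436. -191.    0.]
ys [ 426. -137.    0.]
ytop [531. -88. 305.] [565. -84. 306.]
machine [729. 325.   0.] [436. 330.   0.] [878. 388. 250.]
```

Both cameras agree within about 1 mm:
- Receiver hole: (554.8, 7.6), yaw about −12.5°
- Head: (554.2, 7)
- Stand axis: (627.4, 160.5)

The post is about 95 mm to the receiver's −y side, so I'll keep the jaws along x. The machine's corner is near (436, 330), so I'll go round it at a small radius.

```bash
cat > go.py <<'E'
import sys;from h import *
from scipy.spatial.transform import Rotation as R
o=readout.get_obs();M=R.from_rotvec(o['ee_rot']).as_matrix()
x,y,z,a=map(float,sys.argv[1:5]);c,s=np.cos(np.radians(a)),np.sin(np.radians(a))
G=np.column_stack([[s,-c,0],[0,0,-1],[c,s,0]])
p=M.T@(np.array([x,y,z])-o['ee_pos']);r=R.from_matrix(M.T@G).as_rotvec(degrees=True)
print('t',round(o['time'],2),'pos',np.round(o['ee_pos'],1),'F',np.round(o['ft_force'],1),'gap',round(float(o['finger_gap']),1),'shift m',np.round(p/1000,4),'turn',np.round(r,2),'rows',round(max(np.linalg.norm(p)/41.7,np.linalg.norm(r)/7.16),1))
E
python3 go.py 260 300 240 49
```

```text
t 0.1 pos [216.5 638.7 237.5] F [ 0.9 -0.2 -0.6] gap 88.5 shift m [ 0.15   -0.0019 -0.3068] turn [1.200e-01 2.227e+01 2.000e-02] rows 8.2
```

Emit:
servo_tool([
  [0.018,0,-0.037,0,0,0],
  [0.036,0,-0.074,0,5,0],
  [0.054,0,-0.11,0,11,0],
  [0.072,0,-0.147,0,16,0],
  [0.09,0,-0.184,0,22,0],
], fingers=0)

```text
time: 0.52
ee_pos: [242.5, 434.0, 237.8]
ee_rot: [-1.499, 0.559, -0.559]
ft_force: [0.7, -1.2, 0.3]
finger_gap: 56.6
```

```bash
python3 go.py 260 300 240 30
```

```text
t 0.52 pos [242.5 434.  237.8] F [ 0.7 -1.2  0.3] gap 56.6 shift m [ 0.101  -0.002  -0.0898] turn [ 0.07 19.06  0.04] rows 3.2
```

Emit:
servo_tool([
  [0.034,0,-0.03,0,5,0],
  [0.067,0,-0.06,0,10,0],
  [0.101,0,-0.09,0,16,0],
  [0.142,0,-0.098,0,23,0],
  [0.183,0,-0.106,0,29,0],
])

```text
time: 0.93
ee_pos: [305.8, 241.7, 238.4]
ee_rot: [-1.354, 0.948, -0.948]
ft_force: [1.0, 0.3, -0.1]
finger_gap: 24.1
```

```bash
python3 go.py 554.4 7.2 237 0
```

```text
t 0.93 pos [305.8 241.7 238.4] F [ 1.   0.3 -0.1] gap 24.1 shift m [0.3056 0.0014 0.1532] turn [-1.000e-02  2.005e+01 -1.000e-02] rows 8.2
```

Emit:
servo_tool([
  [0.036,0,0.018,0,4,0],
  [0.072,0,0.036,0,8,0],
  [0.108,0,0.054,0,12,0],
  [0.144,0,0.072,0,16,0],
  [0.18,0,0.09,0,20,0],
])

```text
time: 1.35
ee_pos: [454.4, 104.2, 238.5]
ee_rot: [-1.209, 1.209, -1.209]
ft_force: [-0.5, 0.8, -0.1]
finger_gap: 0.3
```

```bash
python3 go.py 554.4 7.2 175 0
```

```text
t 1.35 pos [454.4 104.2 238.5] F [-0.5  0.8 -0.1] gap 0.3 shift m [0.0971 0.0635 0.1   ] turn [-0.    0.04 -0.01] rows 3.7
```

Emit:
servo_tool([
  [0.028,0,0.029,0,0,0],
  [0.056,0,0.058,0,0,0],
  [0.085,0.01,0.087,0,0,0],
  [0.097,0.043,0.1,0,0,0],
  [0.097,0.0635,0.1,0,0,0],
])

```text
time: 1.77
ee_pos: [556.6, 6.4, 173.6]
ee_rot: [-1.21, 1.207, -1.21]
ft_force: [-0.7, -0.1, -0.7]
finger_gap: 0.5
```

Emit:
servo_tool([
  [0,0,0,0,0,0],
  [0,0,0,0,0,0],
])

```text
time: 1.93
ee_pos: [552.3, 9.5, 173.3]
ee_rot: [-1.215, 1.21, -1.204]
ft_force: [0.5, 0.3, 0.1]
finger_gap: 0.3
```

```bash
python3 go.py 554.4 7.2 150 0
python3 - <<'E'
from h import *
a=snap('top','top2');b=snap('side','side2')
A=cv2.resize(a[140:270,285:415],(520,520),interpolation=cv2.INTER_CUBIC)[:,:,::-1]
B=cv2.resize(b[150:280,190:260],(280,520),interpolation=cv2.INTER_CUBIC)[:,:,::-1]
cv2.imwrite('pics/c2.png',np.hstack([A,B]))
E
```

```text
t 1.93 pos [552.3   9.5 173.3] F [0.5 0.3 0.1] gap 0.3 shift m [0.0023 0.0233 0.0022] turn [ 0.28  0.24 -0.02] rows 0.6
```

View pics/c2.png

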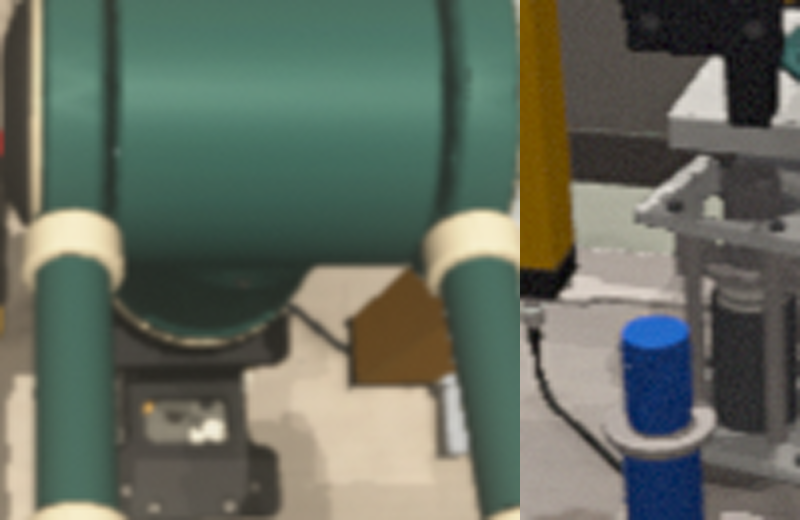

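The side view has the closed fingertips right over the head (finger at about x=750 in the crop). The top view is blocked by the arm. Next I'll check that it has settled, then push.

Emit:
servo_tool([
  [0,0.01,0,0,0,0],
  [0,0.02,0,0,0,0],
  [0,0.02,0,0,0,0],
  [0,0.02,0,0,0,0],
  [0,0.02,0,0,0,0],
])

```text
time: 2.45
ee_pos: [553.9, 9.9, 155.3]
ee_rot: [-1.212, 1.205, -1.205]
ft_force: [0.2, -0.4, 0.4]
finger_gap: 0.3
```

```bash
python3 go.py 554.4 7.2 137.5 0
```

```text
t 2.45 pos [553.9   9.9 155.3] F [ 0.2 -0.4  0.4] gap 0.3 shift m [0.0027 0.0178 0.0005] turn [0.  0.3 0. ] rows 0.4
```

Emit:
servo_tool([
  [0.0025,0.004,0,0,0,0],
  [0.0025,0.007,0,0,0,0],
  [0.0025,0.01,0,0,0,0],
  [0.0025,0.012,0,0,0,0],
  [0.0025,0.013,0,0,0,0],
])

```text
time: 2.87
ee_pos: [555.4, 7.0, 143.6]
ee_rot: [-1.209, 1.204, -1.207]
ft_force: [0.3, 0.2, 8.1]
finger_gap: 0.8
```

```bash
python3 go.py 554.4 7.2 137.5 0
```

```text
t 2.87 pos [555.4   7.  143.6] F [0.3 0.2 8.1] gap 0.8 shift m [-0.0002  0.0061 -0.001 ] turn [-0.17  0.27  0.01] rows 0.1
```

Emit:
servo_tool([
  [0,0.002,0,0,0,0],
  [0,0.004,0,0,0,0],
  [0,0.0055,0,0,0,0],
  [0,0.0062,0,0,0,0],
  [0,0.0062,0,0,0,0],
])

```text
time: 3.28
ee_pos: [555.6, 7.0, 137.8]
ee_rot: [-1.209, 1.203, -1.208]
ft_force: [0.1, 0.2, 7.9]
finger_gap: 0.4
```

```bash
python3 go.py 554.4 7.2 137.5 0
```

```text
t 3.28 pos [555.6   7.  137.8] F [0.1 0.2 7.9] gap 0.4 shift m [-0.0002  0.0003 -0.0012] turn [-0.2   0.27  0.01] rows 0.0
```

Emit:
servo_tool([
  [0,0.0004,0,0,0,0],
  [0,0.0004,0,0,0,0],
  [0,-0.01,0,0,0,0],
  [0,-0.03,0,0,0,0],
  [0,-0.062,0,0,0,0],
])

```text
time: 3.7
ee_pos: [551.3, 7.1, 195.4]
ee_rot: [-1.217, 1.211, -1.202]
ft_force: [0.4, 0.1, -0.2]
finger_gap: 0.4
```

Emit:
servo_tool([
  [0,-0.015,0,0,0,0],
  [0,-0.015,0,0,0,0],
  [0,-0.015,0,0,0,0],
  [0,-0.015,0,0,0,0],
  [0,-0.015,0,0,0,0],
], fingers=1)

```text
time: 4.12
ee_pos: [552.7, 7.2, 210.9]
ee_rot: [-1.214, 1.208, -1.204]
ft_force: [-0.1, 0.3, -0.2]
finger_gap: 31.5
```

Emit:
servo_tool([
  [0,0,0,0,0,0],
  [0,0,0,0,0,0],
  [0,0,0,0,0,0],
  [0,0,0,0,0,0],
  [0,0,0,0,0,0],
])

```text
time: 4.53
ee_pos: [554.0, 7.1, 212.8]
ee_rot: [-1.212, 1.206, -1.205]
ft_force: [0.2, 0.5, -0.0]
finger_gap: 65.0
```

```bash
python3 go.py 554.6 7.2 138 0
python3 - <<'E'
from h import *
b=snap('side','side3');w=snap('wrist','w3')
A=cv2.resize(b[120:290,190:340],(530,600),interpolation=cv2.INTER_CUBIC)[:,:,::-1]
B=cv2.resize(w,(270,202))[:,:,::-1];B=cv2.copyMakeBorder(B,0,398,0,0,cv2.BORDER_CONSTANT)
cv2.imwrite('pics/c3.png',np.hstack([A,B]))
E
```

```text
t 4.53 pos [554.    7.1 212.8] F [ 0.2  0.5 -0. ] gap 65.0 shift m [-0.0001  0.0748  0.0007] turn [0.02 0.28 0.  ] rows 1.8
```

View pics/c3.png

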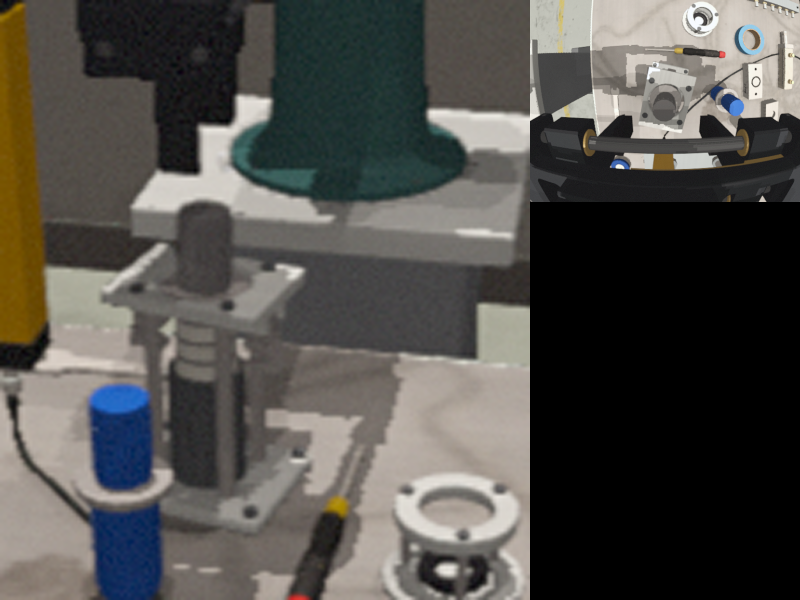

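The side view shows the head sprung up to about 42 mm proud (top at crop (205,205)), so the latch has let go. Next I'll lower over it.

Emit:
servo_tool([
  [0,0.003,0.0005,0,0,0],
  [0,0.008,0.0005,0,0,0],
  [0,0.02,0.0005,0,0,0],
  [0,0.035,0.0005,0,0,0],
  [0,0.05,0.0005,0,0,0],
])

```text
time: 5.05
ee_pos: [554.4, 7.1, 161.8]
ee_rot: [-1.211, 1.206, -1.206]
ft_force: [0.9, -0.3, -0.9]
finger_gap: 87.9
```

Emit:
servo_tool([
  [0,0.01,0,0,0,0],
  [0,0.017,0,0,0,0],
  [0,0.021,0,0,0,0],
  [0,0.021,0,0,0,0],
  [0,0.021,0,0,0,0],
])

```text
time: 5.47
ee_pos: [554.7, 7.1, 142.1]
ee_rot: [-1.211, 1.205, -1.206]
ft_force: [0.3, 0.0, -0.2]
finger_gap: 88.5
```

```bash
python3 go.py 554.6 7.4 141 0
```

```text
t 5.47 pos [554.7   7.1 142.1] F [ 0.3  0.  -0.2] gap 88.5 shift m [-0.0003  0.0011 -0.0001] turn [-0.01  0.28  0.  ] rows 0.0
```

Emit:
servo_tool([
  [0,0,0,0,0,0],
  [0,0,0,0,0,0],
  [0,0,0,0,0,0],
  [0,0,0,0,0,0],
  [0,0,0,0,0,0],
], fingers=0)

```text
time: 5.88
ee_pos: [554.8, 7.1, 142.4]
ee_rot: [-1.211, 1.205, -1.206]
ft_force: [0.1, -0.9, 0.1]
finger_gap: 57.0
```

Emit:
servo_tool([
  [0,0,0,0,0,0],
  [0,0,0,0,0,0],
  [0,0,0,0,0,0],
  [0,0,0,0,0,0],
  [0,0,0,0,0,0],
])

```text
time: 6.3
ee_pos: [554.5, 7.1, 142.0]
ee_rot: [-1.212, 1.206, -1.206]
ft_force: [0.3, 0.6, -0.7]
finger_gap: 29.1
```

Emit:
servo_tool([
  [0,0,0,0,0,0],
  [0,-0.002,0,0,0,0],
  [0,-0.006,0,0,0,0],
  [0,-0.012,0,0,0,0],
  [0,-0.02,0,0,0,0],
])

```text
time: 6.72
ee_pos: [553.9, 7.2, 161.8]
ee_rot: [-1.213, 1.207, -1.205]
ft_force: [-0.3, -0.5, -1.4]
finger_gap: 29.1
```

```bash
python3 go.py 554.7 7.1 242 0
```

```text
t 6.72 pos [553.9   7.2 161.8] F [-0.3 -0.5 -1.4] gap 29.1 shift m [ 0.0001 -0.0802  0.0007] turn [ 0.1   0.27 -0.  ] rows 1.9
```

Emit:
servo_tool([
  [0,-0.01,0.0002,0,0,0],
  [0,-0.022,0.0004,0,0,0],
  [0,-0.035,0.0006,0,0,0],
  [0,-0.048,0.0007,0,0,0],
  [0,-0.06,0.0007,0,0,0],
])

```text
time: 7.13
ee_pos: [555.8, 7.1, 224.3]
ee_rot: [-1.21, 1.204, -1.207]
ft_force: [-0.3, 0.1, -2.5]
finger_gap: 29.2
```

Emit:
servo_tool([
  [0,-0.012,0,0,0,0],
  [0,-0.022,0,0,0,0],
  [0,-0.028,0,0,0,0],
  [0,-0.03,0,0,0,0],
  [0,-0.03,0,0,0,0],
])

```text
time: 7.55
ee_pos: [555.5, 7.1, 252.7]
ee_rot: [-1.211, 1.205, -1.206]
ft_force: [0.2, 0.2, -2.8]
finger_gap: 29.1
```

```bash
python3 go.py 627.4 160.5 252 0
```

```text
t 7.55 pos [555.5   7.1 252.7] F [ 0.2  0.2 -2.8] gap 29.1 shift m [-0.153   0.0007  0.0726] turn [-0.06  0.27  0.  ] rows 4.1
```

Emit:
servo_tool([
  [-0.008,0,0.004,0,0,0],
  [-0.025,0,0.012,0,0,0],
  [-0.05,0,0.024,0,0,0],
  [-0.078,0,0.037,0,0,0],
  [-0.105,0,0.05,0,0,0],
])

```text
time: 7.97
ee_pos: [604.7, 113.9, 250.7]
ee_rot: [-1.212, 1.208, -1.205]
ft_force: [0.2, -0.4, -2.3]
finger_gap: 29.0
```

Emit:
servo_tool([
  [-0.022,0,0.01,0,0,0],
  [-0.036,0,0.017,0,0,0],
  [-0.044,0,0.021,0,0,0],
  [-0.048,0,0.0226,0,0,0],
  [-0.048,0,0.0226,0,0,0],
])

```text
time: 8.38
ee_pos: [627.0, 160.8, 251.3]
ee_rot: [-1.213, 1.206, -1.205]
ft_force: [0.3, -0.7, -2.9]
finger_gap: 29.2
```

Emit:
servo_tool([
  [0,0.02,0,0,0,0],
  [0,0.045,0,0,0,0],
  [0,0.065,0,0,0,0],
  [0,0.065,0,0,0,0],
  [0,0.065,0,0,0,0],
])

```text
time: 8.8
ee_pos: [625.6, 159.0, 185.6]
ee_rot: [-1.214, 1.209, -1.206]
ft_force: [0.5, 0.4, -1.1]
finger_gap: 29.1
```

```bash
python3 - <<'E'
from h import *
a=snap('top','top4');b=snap('side','side4')
A=cv2.resize(a[150:250,210:290],(400,500),interpolation=cv2.INTER_CUBIC)[:,:,::-1]
B=cv2.resize(b[200:300,280:360],(400,500),interpolation=cv2.INTER_CUBIC)[:,:,::-1]
cv2.imwrite('pics/c4.png',np.hstack([A,B]))
E
python3 go.py 627.4 160.5 150 0
```

```text
t 8.9 pos [627.9 159.9 188.7] F [ 0.7  0.5 -1.9] gap 29.3 shift m [-0.0006  0.0387 -0.0006] turn [-0.12  0.22 -0.02] rows 0.9
```

View pics/c4.png

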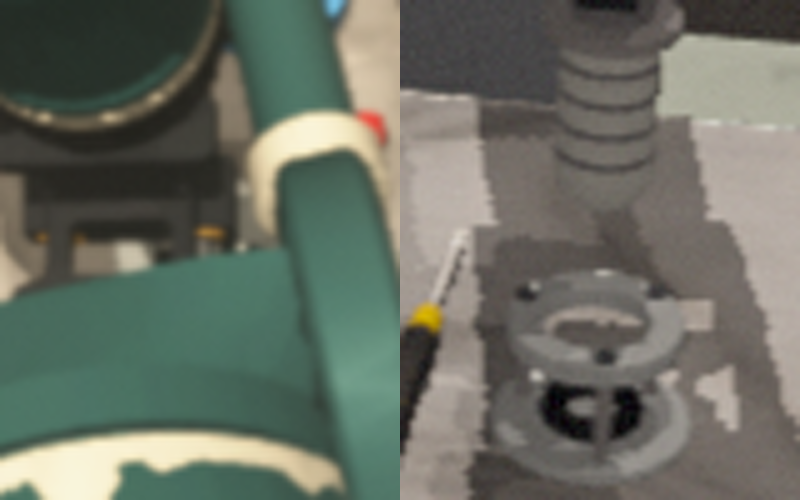

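The side view shows the cartridge hanging upright over the ring: body centre at crop x≈608, foot at (605,208), ring centre at x≈599. I'll check this against the projection.

```bash
python3 go.py 627.4 160.5 150 0
python3 - <<'E'
from h import *
S=np.load('side.npy',allow_pickle=True).item()
o=readout.get_obs();p=o['ee_pos'];b=cv2.imread('pics/side4.png')
for z in(170,140,120,98): print(z,proj(S,[p[0],p[1],z]).round(1),proj(S,[627.4,160.5,z]).round(1))
g=cv2.GaussianBlur(b,(3,3),0).sum(2).astype(int)
for v in(213,220,228,233): print(v,np.round(g[v,302:342]/3).astype(int).tolist())
E
```

```text
t 8.9 pos [627.9 159.9 188.7] F [ 0.7  0.5 -1.9] gap 29.3 shift m [-0.0006  0.0387 -0.0006] turn [-0.12  0.22 -0.02] rows 0.9
170 [321.8 205.1] [322.2 205. ]
140 [321.  220.4] [321.3 220.3]
120 [320.4 230.2] [320.8 230.1]
98 [319.8 240.9] [320.2 240.8]
213 [70, 70, 69, 70, 71, 71, 70, 71, 72, 75, 78, 79, 81, 87, 94, 100, 104, 105, 105, 106, 108, 109, 108, 106, 106, 103, 98, 91, 85, 96, 131, 159, 167, 167, 167, 168, 168, 168, 168, 168]
220 [88, 89, 88, 85, 82, 82, 81, 79, 81, 87, 90, 87, 86, 86, 87, 89, 92, 95, 98, 100, 102, 102, 101, 98, 95, 92, 87, 84, 99, 134, 162, 170, 169, 168, 168, 168, 168, 167, 168, 168]
228 [106, 104, 102, 103, 104, 104, 102, 101, 99, 96, 97, 99, 99, 99, 98, 97, 94, 91, 91, 92, 92, 91, 89, 90, 93, 95, 97, 99, 100, 103, 105, 106, 106, 105, 105, 109, 126, 149, 163, 167]
233 [111, 111, 110, 109, 109, 109, 107, 106, 102, 98, 96, 95, 91, 87, 84, 85, 87, 87, 89, 91, 90, 88, 86, 86, 85, 86, 91, 96, 100, 103, 106, 107, 107, 106, 106, 106, 107, 120, 145, 164]
```

It agrees to within a pixel. Seating should happen at TCP z≈99, so I'll lower gently and watch the force.

Emit:
servo_tool([
  [0,0.006,-0.0003,0,0,0],
  [0,0.013,-0.0003,0,0,0],
  [0,0.021,-0.0003,0,0,0],
  [0,0.028,-0.0003,0,0,0],
  [0,0.034,-0.0003,0,0,0],
])

```text
time: 9.32
ee_pos: [626.3, 160.4, 151.8]
ee_rot: [-1.212, 1.206, -1.205]
ft_force: [0.6, -0.0, -2.0]
finger_gap: 29.0
```

Emit:
servo_tool([
  [0,0.003,0,0,0,0],
  [0,0.004,0,0,0,0],
  [0,0.004,0,0,0,0],
  [0,0.004,0,0,0,0],
  [0,0.004,0,0,0,0],
])

```text
time: 9.73
ee_pos: [627.2, 160.6, 149.5]
ee_rot: [-1.211, 1.205, -1.206]
ft_force: [-0.5, -0.7, -2.7]
finger_gap: 29.5
```

```bash
python3 go.py 627.4 160.5 99 0
```

```text
t 9.73 pos [627.2 160.6 149.5] F [-0.5 -0.7 -2.7] gap 29.5 shift m [0.0001 0.0505 0.0002] turn [-0.05  0.28 -0.01] rows 1.2
```

Emit:
servo_tool([
  [0,0.003,0,0,0,0],
  [0,0.006,0,0,0,0],
  [0,0.009,0,0,0,0],
  [0,0.013,0,0,0,0],
  [0,0.016,0,0,0,0],
])

```text
time: 10.15
ee_pos: [626.5, 160.4, 132.3]
ee_rot: [-1.212, 1.206, -1.205]
ft_force: [-0.3, 0.5, -1.6]
finger_gap: 29.4
```

Emit:
servo_tool([
  [0,0.003,0,0,0,0],
  [0,0.006,0,0,0,0],
  [0,0.009,0,0,0,0],
  [0,0.012,0,0,0,0],
  [0,0.014,0,0,0,0],
])

```text
time: 10.57
ee_pos: [626.6, 160.4, 118.5]
ee_rot: [-1.212, 1.206, -1.206]
ft_force: [-0.1, -0.5, -2.0]
finger_gap: 29.5
```

```bash
python3 go.py 627.4 160.5 99 0
```

```text
t 10.57 pos [626.6 160.4 118.5] F [-0.1 -0.5 -2. ] gap 29.5 shift m [-0.0001  0.0195  0.0008] turn [0.02 0.28 0.01] rows 0.5
```

Emit:
servo_tool([
  [0,0.003,0,0,0,0],
  [0,0.006,0,0,0,0],
  [0,0.009,0,0,0,0],
  [0,0.012,0,0,0,0],
  [0,0.014,0,0,0,0],
])

```text
time: 10.98
ee_pos: [626.6, 160.4, 104.5]
ee_rot: [-1.212, 1.206, -1.205]
ft_force: [0.3, 0.4, -2.2]
finger_gap: 28.8
```

Emit:
servo_tool([
  [0,0.001,0,0,0,0],
  [0,0.002,0,0,0,0],
  [0,0.003,0,0,0,0],
  [0,0.003,0,0,0,0],
  [0,0.003,0,0,0,0],
])

```text
time: 11.4
ee_pos: [626.9, 160.5, 102.1]
ee_rot: [-1.211, 1.206, -1.206]
ft_force: [0.3, -0.2, -2.2]
finger_gap: 29.2
```

Emit:
servo_tool([
  [0,0.0005,0,0,0,0],
  [0,0.001,0,0,0,0],
  [0,0.0015,0,0,0,0],
  [0,0.002,0,0,0,0],
  [0,0.002,0,0,0,0],
])

```text
time: 11.82
ee_pos: [626.7, 160.4, 99.9]
ee_rot: [-1.212, 1.206, -1.206]
ft_force: [0.1, -0.1, -3.9]
finger_gap: 29.2
```

Emit:
servo_tool([
  [0,0.0005,0,0,0,0],
  [0,0.001,0,0,0,0],
  [0,0.001,0,0,0,0],
  [0,0.001,0,0,0,0],
])

```text
time: 12.15
ee_pos: [627.0, 160.5, 99.2]
ee_rot: [-1.211, 1.205, -1.206]
ft_force: [-0.5, -0.2, -1.7]
finger_gap: 29.4
```

Emit:
servo_tool([
  [0,0.0005,0,0,0,0],
  [0,0.001,0,0,0,0],
  [0,0.001,0,0,0,0],
  [0,0.001,0,0,0,0],
])

```text
time: 12.48
ee_pos: [627.2, 160.5, 98.8]
ee_rot: [-1.211, 1.205, -1.206]
ft_force: [-1.4, -1.1, 4.3]
finger_gap: 29.2
```

Emit:
servo_tool([
  [0,0.0005,0,0,0,0],
  [0,0.001,0,0,0,0],
  [0,0.001,0,0,0,0],
  [0,0.001,0,0,0,0],
])

```text
time: 12.82
ee_pos: [627.5, 160.6, 98.6]
ee_rot: [-1.21, 1.205, -1.206]
ft_force: [-2.1, -1.0, 8.4]
finger_gap: 29.5
```

It has seated: the force rises at z≈98.8, as predicted. I'll ease off and open.

Emit:
servo_tool([
  [0,-0.0012,0,0,0,0],
  [0,-0.0012,0,0,0,0],
  [0,-0.0012,0,0,0,0],
])

```text
time: 13.07
ee_pos: [627.2, 160.6, 98.8]
ee_rot: [-1.211, 1.205, -1.206]
ft_force: [-0.7, -0.5, 5.2]
finger_gap: 29.3
```

Emit:
servo_tool([
  [0,0,0,0,0,0],
  [0,0,0,0,0,0],
  [0,0,0,0,0,0],
  [0,0,0,0,0,0],
  [0,0,0,0,0,0],
], fingers=1)

```text
time: 13.48
ee_pos: [626.5, 160.5, 97.6]
ee_rot: [-1.212, 1.206, -1.205]
ft_force: [0.1, -0.0, -1.0]
finger_gap: 60.6
```

Emit:
servo_tool([
  [0,0,0,0,0,0],
  [0,0,0,0,0,0],
  [0,0,0,0,0,0],
  [0,0,0,0,0,0],
  [0,0,0,0,0,0],
])

```text
time: 13.9
ee_pos: [626.8, 160.5, 98.2]
ee_rot: [-1.211, 1.206, -1.206]
ft_force: [-0.2, 0.1, 0.4]
finger_gap: 88.0
```

Emit:
servo_tool([
  [0,-0.008,0,0,0,0],
  [0,-0.025,0,0,0,0],
  [0,-0.05,0,0,0,0],
  [0,-0.08,0,0,0,0],
  [0,-0.11,0,0,0,0],
])

```text
time: 14.32
ee_pos: [626.2, 160.4, 209.3]
ee_rot: [-1.213, 1.206, -1.205]
ft_force: [-0.4, 0.1, 0.7]
finger_gap: 88.0
```

Emit:
servo_tool([
  [0,-0.02,-0.03,0,0,0],
  [0,-0.04,-0.06,0,0,0],
  [0,-0.05,-0.09,0,0,0],
  [0,-0.05,-0.12,0,0,0],
  [0,-0.05,-0.15,0,0,0],
])

```text
time: 14.73
ee_pos: [476.2, 159.9, 260.3]
ee_rot: [-1.208, 1.204, -1.207]
ft_force: [0.1, 0.5, 0.1]
finger_gap: 88.1
```

Emit:
servo_tool([
  [0,0,-0.01,0,0,0],
  [0,0,-0.01,0,0,0],
  [0,0,-0.01,0,0,0],
  [0,0,-0.01,0,0,0],
])

```text
time: 15.07
ee_pos: [468.1, 159.8, 258.6]
ee_rot: [-1.21, 1.205, -1.206]
ft_force: [-0.8, -0.9, -0.1]
finger_gap: 88.0
```

Run:
```python
from h import *
a=snap('top','top5');b=snap('side','side5')
A=cv2.resize(a[120:320,200:400],(400,400),interpolation=cv2.INTER_CUBIC)[:,:,::-1]
B=cv2.resize(b[180:380,150:350],(400,400),interpolation=cv2.INTER_CUBIC)[:,:,::-1]
cv2.imwrite('pics/c5.png',np.hstack([A,B]))
```

```text
(no output)
```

View pics/c5.png

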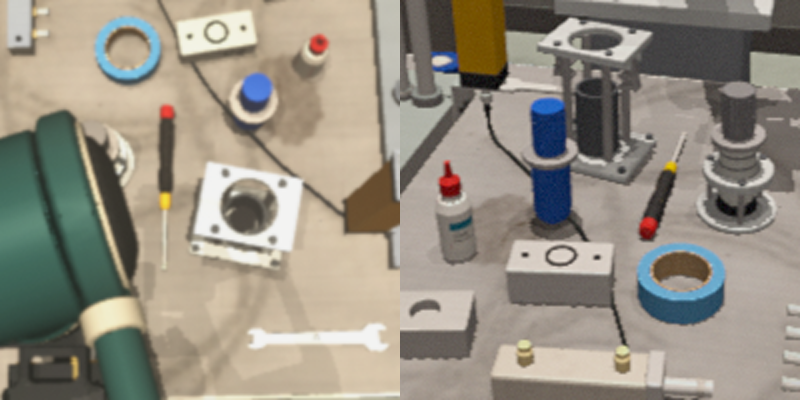

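The side view shows the cartridge upright in the ring stand with its head at (740,90). The receiver is empty and the bystanders haven't moved. I'll do one number check and then hand in.

Run:
```python
from h import *
S=np.load('side.npy',allow_pickle=True).item()
print(proj(S,[627.4,160.5,133]).round(1),'seen ~(320,225)')
for n in('top','side'):
    d=cv2.absdiff(cv2.imread(f'pics/{n}1.png'),cv2.imread(f'pics/{n}5.png')).max(2)
    k=cv2.morphologyEx((d>60).astype(np.uint8),cv2.MORPH_OPEN,np.ones((4,4)))
    print(n,[s[:4].tolist() for s in cv2.connectedComponentsWithStats(k)[2][1:] if s[4]>20])
bot.job_done()
```

```text
[321.1 223.7] seen ~(320,225)
top [[114, 177, 178, 187], [247, 197, 23, 64], [312, 218, 24, 20], [122, 232, 38, 29], [96, 243, 18, 13], [117, 258, 15, 29], [252, 271, 13, 6], [126, 313, 7, 8], [124, 323, 38, 97], [119, 324, 6, 5], [269, 377, 36, 26]]
side [[320, 28, 20, 5], [324, 35, 14, 7], [551, 45, 8, 6], [338, 58, 5, 5], [553, 64, 6, 5], [312, 152, 24, 7], [316, 164, 18, 15], [328, 175, 10, 13], [295, 176, 20, 11], [304, 222, 33, 30], [310, 255, 19, 5], [312, 265, 8, 7], [321, 265, 8, 6]]
the job is handed in; nothing more can be done
```

The filter cartridge now stands upright, round end down, in the ring stand, and the job is handed in, finished at about 15 s of the 58 s allowed. I pushed the head in about 8 mm with closed fingers (about 8 N). The latch let go and the head sprang up. I then gripped the head, lifted it straight out and lowered it into the ring until it touched. Finally I eased off, opened the gripper and backed away.

**Last checks:**
- **Seating height:** contact came at TCP height 98.8 mm, where 99 mm was predicted.
- **Cartridge position:** the head shows in the side view within about 2 px of where a seated cartridge should be.
- **Receiver:** it is empty in both the top and side views.
- **Other items:** before-and-after pictures show changes only at the cartridge, the receiver, the arm and its shadows, so the bystanders look unmoved. The arm hid part of the stand in the last top view, so the stand was checked from the side only.
- **Latch:** I did not measure the pawl angles. I judged the latch open because the head sprang up and the cartridge lifted out without resistance.
- **Forces:** the highest wrist force I read was about 9 N, while seating the cartridge. No check failed or disagreed.

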